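# Close-pack the tooling tray

### The arm

A 6-joint arm with a two-finger parallel gripper is mounted at the origin on the work surface. World frame = base frame: x ahead of the robot, y to its left, z up, the work surface at z = 0. Lengths are in m, angles in rad, forces in N, time in s.
With the tool pointing down it reaches from about 0.275 to 0.825 m from the base axis. Payload 4.9 kg.
Tool frame: the origin (TCP) lies midway between the tips of the shut fingers; the grasp point (between the pads) lies 19 mm behind it (bot.grip_depth is the distance from the TCP to the grasp point, in m); z points along the fingers, y is the line along which they close (so a half turn about z gives the same grasp; the last joint's range is limited). The gripper opens to 85 mm and grips with 20 to 120 N. Pads are 22 mm wide; open, the fingers measure 114 mm over their backs; the gripper's body (76 mm by 85 mm) begins 54 mm behind the grasp point. The pads swing forward as they close: fully open they stand 13 mm farther back than shut.
Start: joints at [1.146, 0.326, -0.193, 1.052, 0, 1.437], TCP at [0.158, 0.527, 0.231] pointing down, gripper open.
Joint ranges: [-2.65, 2.65], [-0.97, 1.79], [-1.3, 1.35], [-1.93, 2.1], [-1.47, 1.37], [-3.14, 3.14]. Speed limits (rad/s): [2.57, 2.57, 3.14, 3.14, 3.14, 3.14].

### API

Orientations are given as a unit quaternion [w, x, y, z].
In Python, from cell import bot gives the robot as it stands. Calls block until the motion is done:
- bot.move_pose(position, orientation): joint-space move of the TCP to a pose.
- bot.move_linear(position, speed=0.15, rotation=None, until_force=None): straight line of the TCP; rotation=None keeps the orientation; speed is the mean speed in m/s. With until_force (N) it stops when the force on the tool has changed by that much, and returns True; else False.
- bot.goto_joints(angles): joint-space move.
- bot.set_gripper(opening, grasp_force=None): opening from 0.0 (shut) to 1.0 (fully open); grasp_force is the grip in N (None keeps the last); returns when the fingers have stopped.
- bot.wait(seconds).
- bot.solve_ik(position, orientation): joint angles nearest the present ones, or None.
- bot.camera(name): name is "scene" or "side" or "wrist"; returns the picture (400x640x3 uint8, red, green, blue); there is no depth.
- bot.calibration(name): a dict with "mtx" (3x3 intrinsics, pixels), "k1" (the pictures are not rectified: a ray, as slopes to the right and down, at radius r is drawn at 1 + k1 r^2 times it, then the intrinsics apply), "extrinsics" (4x4, takes a point from world to camera coordinates); the wrist camera has in their place "hand_eye" (4x4, takes a point from camera to tool coordinates, whose origin is the TCP and whose axes are the flange's). Camera axes: x right, y down, z forward; pixel columns grow to the right and rows downward; lengths in m; the calibration is good to about 2 mm. A picture is of the moment at which its call begins: read the wrist's pose just before it. calibration takes no time and is no camera call.
A pose or a line that the arm cannot do raises bot.PlanningError and nothing moves.
- bot.close_job(): hands the job in; it is judged then, once.
Trained networks look in the newest picture that a camera, given by its name, has taken for a name from the list of things; names that differ only in an ending like _2 or _b are one class to them, and where a whole thing is asked for, a point or a joint stands for the part that bears it (a point fixed in the world has none). Each returns a list of dicts, best first, with "confidence" (0 to 1); they miss things now and then, are a little off and sometimes report something else, mostly with a low value. They report only what shows in the picture. A call takes as long as a camera call. They do not tell look-alikes from the thing itself.
- bot.search_frame(camera, thing): "bbox" ([left, top, width, height] in pixels, round what is visible of it).
Readings, each from a call of its own:
- bot.read_clock(): time.
- bot.read_joint_positions(): joint angles.
- bot.read_joint_vel(): joint speeds.
- bot.read_joint_efforts(): joint torques, N m.
- bot.read_position(): TCP position.
- bot.read_tool_rot(): TCP orientation.
- bot.read_ft_force(): force on the tool from outside, world axes, zero at the start.
- bot.read_moment(): the same for the moment, N m.
- bot.read_gripper_width(): opening from 0.0 (shut) to 1.0 (fully open).
- bot.read_finger_force(): force on a finger pad.
Only numpy, scipy, OpenCV 4.12 (cv2) and the standard library are available. Lean on these libraries where they do the work, as an engineer would, in place of code of your own. Each camera call takes 0.05 s, during which the arm holds its last target. There are 200 camera calls.

### The job

Pack the tooling tray for the machine: without lifting them, push the two blocks in the tray apart to its ends, so that the shank holder standing on the bench fits in between. Then stand the holder between them, shank up and flat on the tray floor, setting it down rather than dropping it. Leave the jar, the screwdriver and the collar alone.

Things in the scene. Friction and masses are not known exactly. Their poses are not given: they have to be found in the camera images.
- tray: Grey open-topped rectangular tray, fixed to the bench: outside 120 mm (its x) x 166 mm (its y) x 35 mm high (all sizes here in mm), walls and floor 5 thick, so inside 110 x 156 and 30 deep. Origin: centre of the underside; z up.
- step_block: Bare aluminium block with a stepped (narrower) top, lying loose in the tray towards the tray's -y end: 96 mm (its x, along the tray's x) x 46 mm (its y) x 40 mm high; the lower 22 is the full 96 long, above that only the middle 56. Its two long 46-apart sides are flat from top to bottom. Origin: centre of the underside; z up. About 0.4 kg.
- slot_block: Bare steel-grey block with a 36 wide slot across the middle of its top, lying loose in the tray towards the tray's +y end: 96 mm (its x, along the tray's x) x 46 mm (its y) x 40 mm high, slot 20 deep running along its y. Origin: centre of the underside; z up. About 0.5 kg. At the start 37 to 44 mm are free between the two blocks.
- holder: Shank holder standing on the bench: a steel base 70 mm (its x) x 56 mm (its y) x 40 mm high with a centred upright aluminium shank on top, 40 mm (its x) x 30 mm (its y), from 40 to 90 mm above the underside. Fits only with its y along the tray's y (either way round), 8 mm to spare with both blocks at the tray ends. Origin: centre of the underside; z up. About 0.6 kg.
- paste_jar: Bystander: closed white jar, 52 mm across, 60 mm high. Origin: centre of the underside.
- driver: Bystander: screwdriver with black handle lying on the bench. Origin: underside, on its length axis (its x).
- collar: Bystander: dark steel ring lying flat, 60 mm across, 22 mm high. Origin: centre of the underside.
Not all that is in view belongs to the job. Of the things that look like the tray, the middle-sized one is meant. Leave any red or yellow look-alike of the holder alone.

How it is judged:
By the outcome, as a careful person would: the job done as asked, in the order asked, and still so for the second after the job is handed in, with the robot touching nothing.
It also fails if it takes over 53 s, if anything falls off the work surface, if the arm or the gripper's body presses on something with over 40 N, if the wrist force passes 120 N, or if a joint passes its speed limit or range.

## Working session

There is one attempt and no reset: what is moved stays moved. The work goes in short steps, each a Python script; the robot and the scene stay as the last script left them, time stands still between calls to the robot, and variables do not carry over. Pictures are saved under pics/ and viewed, at most 10 in all, crops included, and the job is handed in when it is done.

```bash
mkdir -p pics; ls; python3 - <<'E'
from cell import bot
import cv2, numpy as np
np.set_printoptions(precision=4,suppress=True)
for c in ["scene","side"]:
    im=bot.camera(c); cv2.imwrite(f"pics/{c}0.png",im[:,:,::-1])
    print(c,bot.calibration(c))
    for t in ["tray","step_block","slot_block","holder","paste_jar","driver","collar"]:
        print(t,[(np.round(d["bbox"]).tolist(),round(d["confidence"],2)) for d in bot.search_frame(c,t)])
print(bot.calibration("wrist"),bot.read_clock(),bot.read_tool_rot())
E
```

```text
pics
scene {'mtx': array([[428.4196,   0.    , 323.8   ],
       [  0.    , 428.4196, 195.583 ],
       [  0.    ,   0.    ,   1.    ]]), 'k1': -0.09024516671706026, 'extrinsics': array([[-0.1641,  0.9864,  0.0003,  0.0166],
       [ 0.8624,  0.1436, -0.4854, -0.4649],
       [-0.4789, -0.0794, -0.8743,  1.4617],
       [ 0.    ,  0.    ,  0.    ,  1.    ]])}
tray [([205.0, 76.0, 88.0, 74.0], 0.78), ([358.0, 123.0, 51.0, 41.0], 0.66)]
step_block [([319.0, 169.0, 32.0, 35.0], 0.68)]
slot_block [([347.0, 182.0, 34.0, 36.0], 0.71)]
holder [([195.0, 171.0, 28.0, 33.0], 0.89), ([276.0, 153.0, 28.0, 36.0], 0.81), ([287.0, 253.0, 25.0, 26.0], 0.46)]
paste_jar [([288.0, 254.0, 24.0, 24.0], 0.7)]
driver []
collar [([432.0, 192.0, 22.0, 21.0], 0.91)]
side {'mtx': array([[407.1669,   0.    , 322.8109],
       [  0.    , 407.1669, 194.5332],
       [  0.    ,   0.    ,   1.    ]]), 'k1': -0.03957142875125844, 'extrinsics': array([[ 0.8788, -0.4771,  0.0133, -0.4396],
       [-0.3251, -0.6188, -0.7151,  0.2736],
       [ 0.3494,  0.6241, -0.6989,  0.7152],
       [ 0.    ,  0.    ,  0.    ,  1.  
[... 153 characters left out ...]
.0, 22.0], 0.84)]
slot_block [([279.0, 169.0, 41.0, 28.0], 0.79)]
holder [([396.0, 287.0, 51.0, 58.0], 0.79), ([298.0, 228.0, 44.0, 50.0], 0.74), ([367.0, 244.0, 40.0, 42.0], 0.72)]
paste_jar [([392.0, 170.0, 26.0, 34.0], 0.87)]
driver [([426.0, 217.0, 72.0, 33.0], 0.87)]
collar [([246.0, 134.0, 24.0, 16.0], 0.88)]
{'mtx': array([[327.5179,   0.    , 315.4972],
       [  0.    , 327.5179, 199.6145],
       [  0.    ,   0.    ,   1.    ]]), 'k1': -0.021463704967236444, 'hand_eye': array([[ 0.0002, -0.9504, -0.3109,  0.0805],
       [ 1.    , -0.0001,  0.0011, -0.0007],
       [-0.0011, -0.3109,  0.9504, -0.1422],
       [ 0.    ,  0.    ,  0.    ,  1.    ]])} 0.8 [0.     0.1449 0.9894 0.    ]
```

```bash
python3 - <<'E'
import cv2
a=cv2.imread("pics/scene0.png")[60:300,180:480]; cv2.imwrite("pics/sceneA.png",cv2.resize(a,(750,600),interpolation=cv2.INTER_CUBIC))
a=cv2.imread("pics/side0.png")[100:400,170:530]; cv2.imwrite("pics/sideA.png",cv2.resize(a,(720,600),interpolation=cv2.INTER_CUBIC))
E
```

```text
(no output)
```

View pics/sceneA.png

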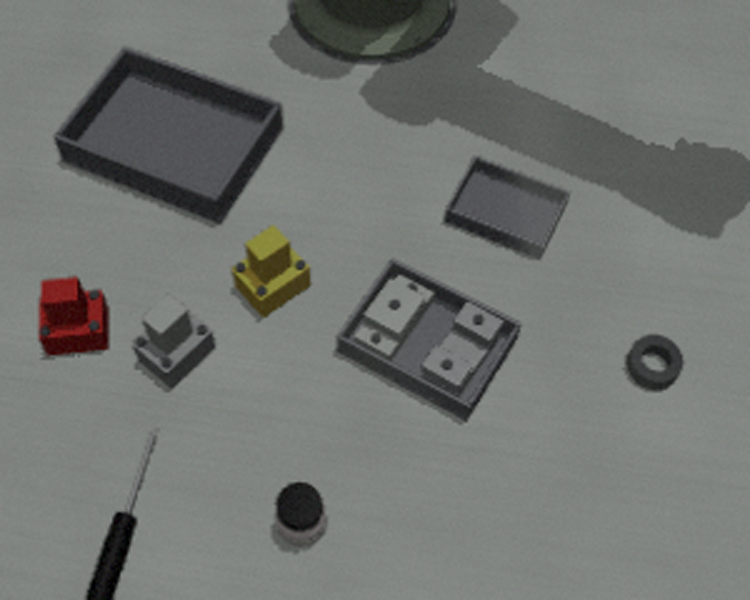

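View pics/sideA.png

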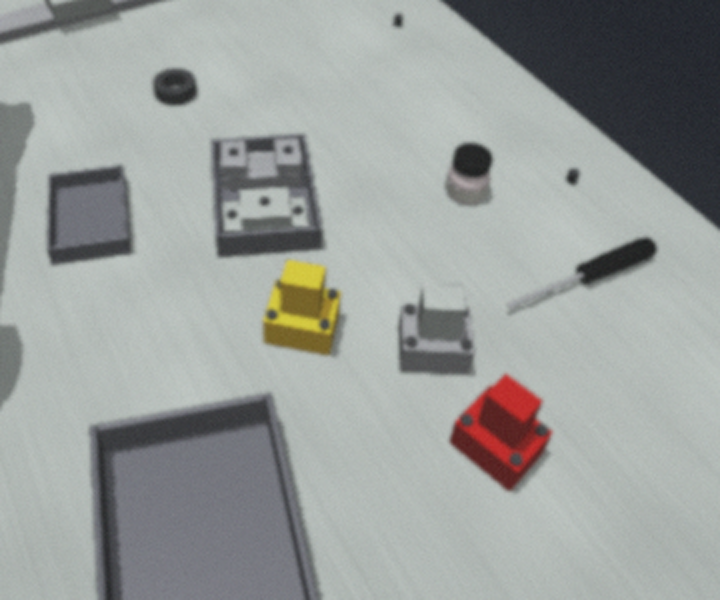

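Scene view (crop scale 2.5): the middle tray, with both blocks in it, is at full pixel about (351,196), and the grey holder at about (249,196), between the yellow and red look-alikes. Next I'll get rough positions and take wrist views from above.

```bash
cat > h.py <<'E'
import numpy as np, cv2
from cell import bot
from scipy.spatial.transform import Rotation as R
np.set_printoptions(precision=4,suppress=True)
def down(yaw):  # tool pointing down; tool y axis (closing line) at world angle yaw
    # tool y=(c,s,0), z=(0,0,-1), x=y x z
    c,s=np.cos(yaw),np.sin(yaw); y=np.array([c,s,0]); z=np.array([0,0,-1.]); x=np.cross(y,z)
    q=R.from_matrix(np.c_[x,y,z]).as_quat(); return np.r_[q[3],q[:3]]
def cam(name,pose=None):  # K,k1,world->cam
    c=bot.calibration(name)
    if name=="wrist":
        p,q=pose; T=np.eye(4); T[:3,:3]=R.from_quat(np.r_[q[1:],q[0]]).as_matrix(); T[:3,3]=p
        E=np.linalg.inv(T@c["hand_eye"])
    else: E=c["extrinsics"]
    return c["mtx"],np.array([c["k1"],0,0,0]),E
def proj(C,P):
    K,d,E=C; return cv2.projectPoints(np.asarray(P,float).reshape(-1,3),cv2.Rodrigues(E[:3,:3])[0],E[:3,3],K,d)[0][:,0]
def back(C,px,z):
    K,d,E=C; n=cv2.undistortPoints(np.asarray(px,float).reshape(-1,1,2),K,d)[:,0]
    r=np.c_[n,np.ones(len(n))]@E[:3,:3]; o=-E[:3,:3].T@E[:3,3]
    return o+r*((z-o[2])/r[:,2])[:,None]
def shot(name,tag):
    pose=(bot.read_position(),bot.read_tool_rot()) if name=="wrist" else None
    im=bot.camera(name)[:,:,::-1].copy(); cv2.imwrite(f"pics/{tag}.png",im)
    np.save(f"pics/{tag}.npy",np.r_[pose] if 0 else np.concatenate(pose) if pose else np.zeros(7)); return im,cam(name,pose)
E
python3 - <<'E'
from h import *
S=cam("scene");D=cam("side")
f=lambda P:np.c_[180+np.array(P)[:,0]/2.5,60+np.array(P)[:,1]/2.5]
g=lambda P:np.c_[170+np.array(P)[:,0]/2,100+np.array(P)[:,1]/2]
t=back(S,f([(393,262),(520,322),(465,408),(337,342)]),.035);print("tray scene",t,t.mean(0))
t=back(D,g([(213,140),(304,136),(322,234),(217,240)]),.035);print("tray side",t,t.mean(0))
h=back(S,f([(145,312),(166,297),(190,317),(169,335)]),.09);print("holder shank scene",h,h.mean(0))
h=back(D,g([(422,286),(462,286),(467,309),(419,309)]),.09);print("side",h,h.mean(0))
E
```

```text
tray scene [[0.442  0.0951 0.035 ]
 [0.4965 0.2444 0.035 ]
 [0.6101 0.1969 0.035 ]
 [0.5542 0.0506 0.035 ]] [0.5257 0.1468 0.035 ]
tray side [[0.498  0.2388 0.035 ]
 [0.6021 0.193  0.035 ]
 [0.5405 0.0372 0.035 ]
 [0.434  0.0832 0.035 ]] [0.5187 0.1381 0.035 ]
holder shank scene [[ 0.5817 -0.1476  0.09  ]
 [ 0.5602 -0.1304  0.09  ]
 [ 0.5798 -0.0994  0.09  ]
 [ 0.6043 -0.1158  0.09  ]] [ 0.5815 -0.1233  0.09  ]
side [[ 0.5664 -0.11    0.09  ]
 [ 0.6005 -0.1281  0.09  ]
 [ 0.5882 -0.1528  0.09  ]
 [ 0.5483 -0.1315  0.09  ]] [ 0.5759 -0.1306  0.09  ]
```

```bash
cat >> h.py <<'E'
def pick(p,yaw):  # of the two half-turn equivalents the one with less joint travel
    c=[]
    for k in (0,np.pi):
        j=bot.solve_ik(list(p),list(down(yaw+k)))
        if j is not None: c.append((np.abs(np.array(j)-bot.read_joint_positions()).max(),yaw+k))
    return min(c)[1]
E
python3 - <<'E'
from h import *
yaw=pick((.522,.142,.17),np.radians(-21)); print("yaw",np.degrees(yaw))
bot.move_pose([.522,.142,.17],list(down(yaw)))
im,C=shot("wrist","w1"); cl=bot.read_clock()
for t in ["tray","step_block","slot_block"]: print(t,bot.search_frame("wrist",t))
print(cl,bot.read_position(),bot.read_joint_positions())
E
```

```text
yaw -21.0
tray [{'bbox': [22.7, 114.6, 137.8, 138.5], 'confidence': 0.87}, {'bbox': [238.1, 84.1, 150.0, 183.7], 'confidence': 0.7}]
step_block [{'bbox': [259.9, 197.9, 103.9, 63.3], 'confidence': 0.83}]
slot_block [{'bbox': [254.6, 105.3, 122.6, 63.5], 'confidence': 0.63}]
2.775 [0.5218 0.1428 0.1701] [ 0.1306  0.3586 -0.3109  0.901   0.0001  2.0664]
```

View pics/w1.png

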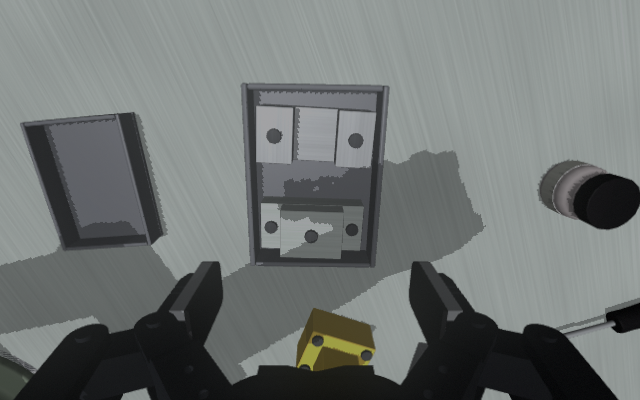

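The wrist view shows the tray rim running from (242,85) to (376,267), the slot block at rows 105–166 and the step block at 204–260. I'll zoom in for corner readings.

```bash
python3 - <<'E'
import cv2
a=cv2.imread("pics/w1.png")[76:276,225:405]; cv2.imwrite("pics/w1z.png",cv2.resize(a,(540,600),interpolation=cv2.INTER_CUBIC))
E
```

```text
(no output)
```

View pics/w1z.png

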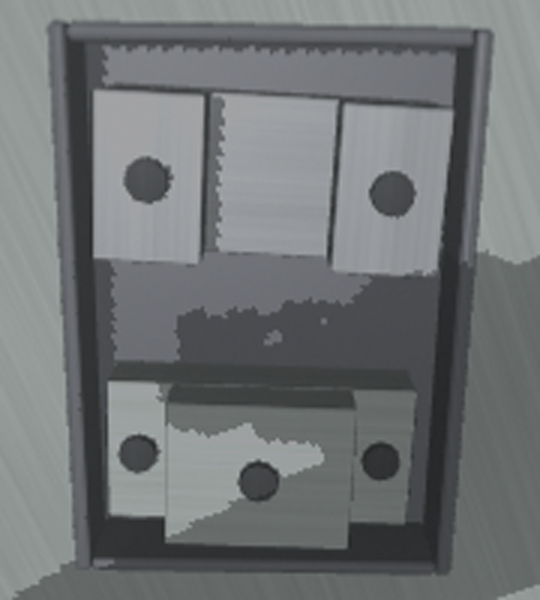

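```bash
python3 - <<'E'
from h import *
a=np.load("pics/w1.npy"); C=cam("wrist",(a[:3],a[3:]))
f=lambda P:np.array(P)/3+[225,76]
def rect(name,P,z,w,l):  # P order TL TR BR BL in image
    p=back(C,f(P),z)[:,:2]
    ux=(p[1]-p[0])/2+(p[2]-p[3])/2; uy=(p[0]-p[3])/2+(p[1]-p[2])/2
    print(name,"c",p.mean(0),"angx",np.degrees(np.arctan2(ux[1],ux[0])),"angy",np.degrees(np.arctan2(uy[1],uy[0])),"size",np.linalg.norm(ux)*1e3,np.linalg.norm(uy)*1e3)
    return p.mean(0)
t=rect("tray",[(49,22),(492,32),(450,572),(78,567)],.035,120,166)
s=rect("slot",[(92,90),(453,107),(439,274),(92,261)],.045,96,46)
b=rect("step",[(166,402),(355,408),(350,549),(164,543)],.045,56,46)
y=np.radians(68.7); u=np.array([np.cos(y),np.sin(y)]);v=np.array([u[1],-u[0]])
for n,q in (("slot",s),("step",b)): print(n,"y",(q-t)@u*1e3,"x",(q-t)@v*1e3)
E
```

```text
tray c [0.5212 0.147 ] angx -21.911473314212223 angy 68.34715533101446 size 118.54857362996555 163.43009516223185
slot c [0.5365 0.185 ] angx -23.27723721344253 angy 66.63924214601965 size 95.65383963486957 45.317621892685274
step c [0.5028 0.1058] angx -22.84312220337734 angy 67.56794508201703 size 55.727136641058955 45.72458112302889
slot y 40.98914341324456 x 0.41020683361122534
step y -45.074608294921156 x -2.1545992373819685
```

```bash
python3 - <<'E'
from h import *
y=np.radians(68.2); u=np.array([np.cos(y),np.sin(y)]); t=np.array([.5212,.147])
bot.set_gripper(0.0)
def P(s,z): return [*(t+s*u),z]
q=list(down(np.radians(68.2-90)))
bot.move_linear(P(-.002,.07),rotation=q)
print("down",bot.move_linear(P(-.002,.012),speed=.08,until_force=8),bot.read_position())
r={}
for n,s in (("step",-.032),("slot",.032)):
    hit=bot.move_linear(P(s,.012),speed=.03,until_force=16)
    p=np.array(bot.read_position()); print(n,hit,"s mm",(p[:2]-t)@u*1e3,"F",bot.read_ft_force(),p)
    bot.move_linear(P(0,.012),speed=.06)
bot.move_linear(P(0,.17),speed=.2)
bot.set_gripper(1.0)
im,C=shot("wrist","w2"); print(bot.read_clock())
cv2.imwrite("pics/w2z.png",cv2.resize(im[76:276,225:405],(540,600),interpolation=cv2.INTER_CUBIC))
E
```

```text
down False [0.5208 0.1452 0.0123]
step True s mm -20.37595199937446 F [0.0453 2.4724 1.8658] [0.5138 0.128  0.0125]
slot True s mm 21.184515447433967 F [-0.6529 -0.916  -0.6152] [0.5288 0.1668 0.0116]
9.6167
```

View pics/w2z.png

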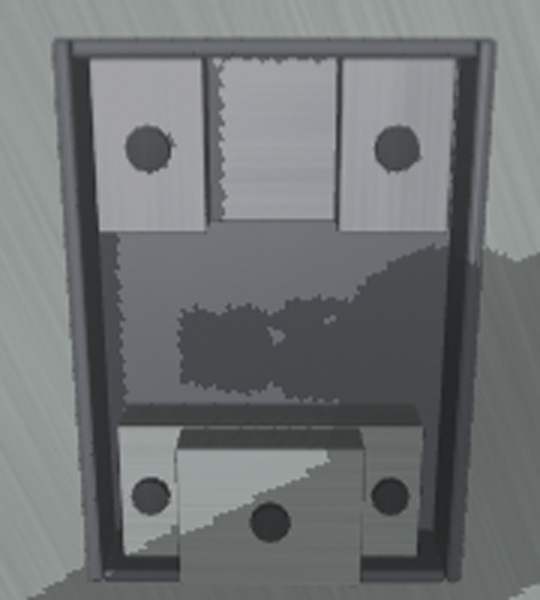

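Both blocks are square and at the tray ends: slot front edge at crop row 231, step top edge at row 448. The contact travel also fits a gap of about 64 mm. Next I'll look at the holder.

```bash
python3 - <<'E'
from h import *
a=np.load("pics/w2.npy"); C=cam("wrist",(a[:3],a[3:])); f=lambda P:np.array(P)/3+[225,76]
p=back(C,f([(53,40),(496,41),(459,581),(88,579)]),.035)[:,:2]; ux=p[1]-p[0]+p[2]-p[3]; uy=p[0]-p[3]+p[1]-p[2]
print(p.mean(0),np.degrees(np.arctan2(ux[1],ux[0])),np.degrees(np.arctan2(uy[1],uy[0])))
g=back(C,f([(98,231),(450,231),(178,449),(363,449)]),.045)[:,:2]; y=np.radians(68.2); u=np.array([np.cos(y),np.sin(y)])
print("faces mm",(g-[.5212,.147])@u*1e3)
for P in ((p[1]-p[0]),(p[2]-p[3]),(g[1]-g[0]),(g[3]-g[2])): print(np.degrees(np.arctan2(P[1],P[0])))
# holder view
yaw=pick((.579,-.127,.2),np.radians(-30)); bot.move_pose([.579,-.127,.2],list(down(yaw)))
im,C=shot("wrist","w3"); print(np.degrees(yaw),bot.read_clock(),bot.read_position(),bot.search_frame("wrist","holder"))
c=proj(C,[.579,-.127,.05])[0].astype(int); x0,y0=max(c[0]-100,0),max(c[1]-75,0); print(x0,y0)
cv2.imwrite("pics/w3z.png",cv2.resize(im[y0:y0+150,x0:x0+200],None,fx=4,fy=4,interpolation=cv2.INTER_CUBIC))
E
```

```text
[0.521 0.147] -21.97396859283285 68.14883660426865
faces mm [ 32.0427  32.1101 -32.4684 -32.383 ]
-21.920481345563562
-22.027531045147214
-21.759948906106064
-21.710071385829917
-29.999999999999996 10.7583 [ 0.5788 -0.1254  0.1998] [{'bbox': [323.6, 227.1, 79.1, 102.2], 'confidence': 0.94}, {'bbox': [281.7, 146.4, 72.1, 69.9], 'confidence': 0.75}, {'bbox': [122.8, 121.6, 100.1, 72.2], 'confidence': 0.57}]
217 108
```

View pics/w3z.png

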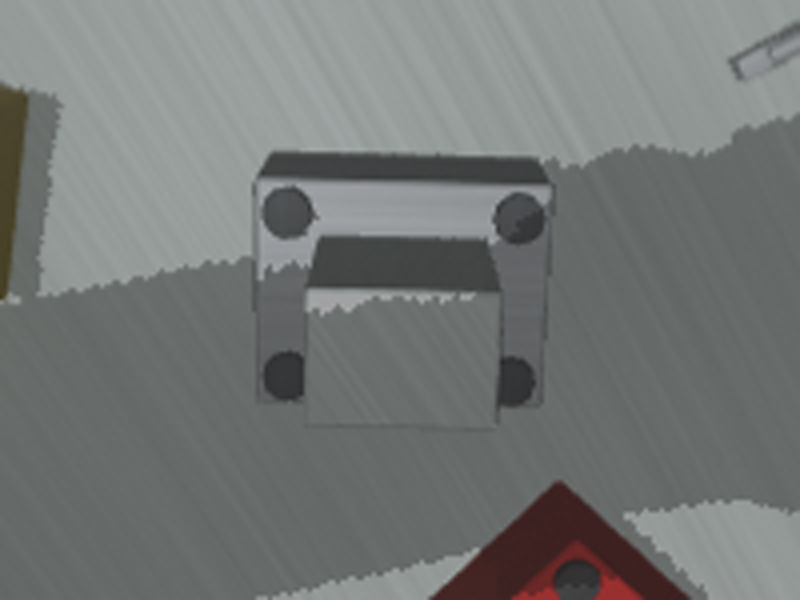

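The shank top spans crop (306,288) to (497,429), and the red look-alike lies below it with its corner at (559,480). I'll fit the pose, then grasp across the holder's y with a partial opening.

```bash
python3 - <<'E'
from h import *
a=np.load("pics/w3.npy"); C=cam("wrist",(a[:3],a[3:])); f=lambda P:np.array(P)/4+[217,108]
def rect(P,z):
    p=back(C,f(P),z)[:,:2]; ux=(p[1]-p[0]+p[2]-p[3])/2; uy=(p[0]-p[3]+p[1]-p[2])/2
    print(p.mean(0),np.degrees(np.arctan2(ux[1],ux[0])),np.degrees(np.arctan2(uy[1],uy[0])),np.linalg.norm(ux),np.linalg.norm(uy)); return p.mean(0),ux,uy
c1,ux,_=rect([(306,288),(499,291),(497,429),(305,424)],.09)
c2,ux2,_=rect([(256,180),(552,184),(543,406),(257,403)],.04)
c=(c1+c2)/2; ax=(np.arctan2(ux[1],ux[0])+np.arctan2(ux2[1],ux2[0]))/2; h=ax+np.pi/2
p0=[*c,.17]; yaw=pick(p0,h); j=bot.solve_ik(p0,list(down(yaw)))
print(c,np.degrees(yaw),np.array(j), "place:",bot.solve_ik([.521,.147,.2],list(down(np.radians(68.2)+round((yaw-np.radians(68.2))/np.pi)*np.pi))))
bot.set_gripper(.68); bot.move_pose(p0,list(down(yaw)))
print("touch",bot.move_linear([*c,.051],speed=.1,until_force=6)); print(bot.read_position())
bot.set_gripper(0.0,60); print("w",bot.read_gripper_width(),bot.read_finger_force(),bot.read_position(),bot.read_ft_force(),bot.read_clock())
np.save("grasp.npy",[*c,yaw])
E
```

```text
[ 0.5787 -0.1277] -31.12530707305388 59.59831077106162 0.03891864949599626 0.02908464047936426
[ 0.5787 -0.1281] -30.580064509461675 59.18752265686705 0.06939267103919528 0.05487134562526523
[ 0.5787 -0.1279] 59.14731420874222 [-0.3421  0.4494 -0.1696  0.9518  0.      0.1964] place: [ 0.1386  0.3333 -0.2659  0.9716  0.      0.5191]
touch False
[ 0.5793 -0.1281  0.0517]
w 0.34436208744487007 59.829604625701904 [ 0.5792 -0.1279  0.0517] [-0.6046  1.953   4.3852] 14.2917
```

```bash
python3 - <<'E'
from h import *
g=np.load("grasp.npy"); y=np.radians(68.2); u=np.array([np.cos(y),np.sin(y)]); t=np.array([.5211,.147])+.0002*u
q=list(down(y))
bot.move_linear([*g[:2],.2],speed=.15); print("w",bot.read_gripper_width(),bot.read_ft_force())
bot.move_linear([*t,.2],speed=.15,rotation=q)
bot.move_linear([*t,.112],speed=.1); bot.wait(.4)
p=bot.read_position(); print(p,R.from_quat(np.r_[bot.read_tool_rot()[1:],bot.read_tool_rot()[0]]).as_matrix()[:,1],bot.read_clock())
im,_=shot("side","s1"); im2,_=shot("wrist","w4")
v=np.hstack([cv2.resize(im[160:240,265:345],(400,400),interpolation=cv2.INTER_CUBIC),cv2.resize(im2[60:300,200:440],(400,400),interpolation=cv2.INTER_CUBIC)]); cv2.imwrite("pics/p1.png",v)
E
```

```text
w 0.34068058437650584 [-0.5262  0.4934 -5.2805]
[0.5213 0.1472 0.1122] [0.3713 0.9285 0.0002] 18.8917
```

View pics/p1.png

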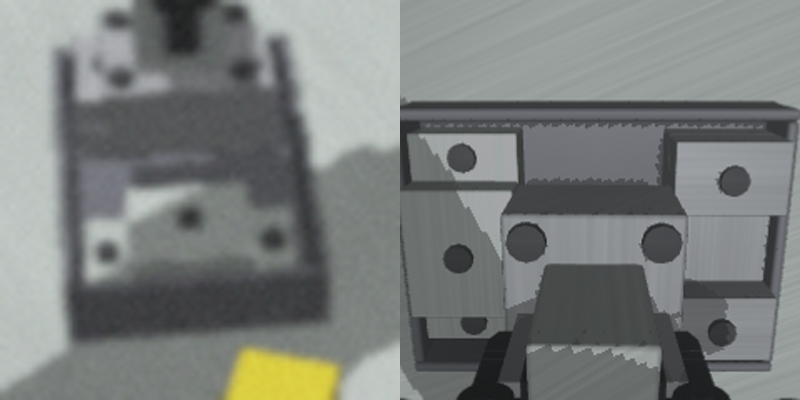

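The holder hangs upright and centred over the gap: base at columns 512–675 and block faces at about 521 and 672 in the wrist half. I'll lower it.

```bash
python3 - <<'E'
from h import *
y=np.radians(68.2); u=np.array([np.cos(y),np.sin(y)]); t=np.array([.5211,.147])+.0002*u
hit=bot.move_linear([*t,.064],speed=.05,until_force=6); print(hit,bot.read_position(),bot.read_ft_force())
if not hit:
    hit=bot.move_linear([*t,.054],speed=.01,until_force=4); p=bot.read_position(); print(hit,p,bot.read_ft_force())
    if p[2]<.0585:
        bot.set_gripper(.62); bot.wait(.2); print("open",bot.read_gripper_width(),bot.read_ft_force())
        bot.move_linear([*t,.19],speed=.12)
        im,_=shot("wrist","w5"); im2,_=shot("side","s2")
        v=np.hstack([cv2.resize(im2[155:245,260:350],(400,400),interpolation=cv2.INTER_CUBIC),cv2.resize(im[60:300,200:440],(400,400),interpolation=cv2.INTER_CUBIC)]); cv2.imwrite("pics/p2.png",v)
print(bot.read_clock())
E
```

```text
False [0.5215 0.1472 0.0643] [-0.113  -0.3619 -5.6446]
True [0.5211 0.1472 0.0566] [0.2005 0.489  6.223 ]
open 0.6217811658455273 [0.1196 0.7547 0.405 ]
22.75
```

View pics/p2.png

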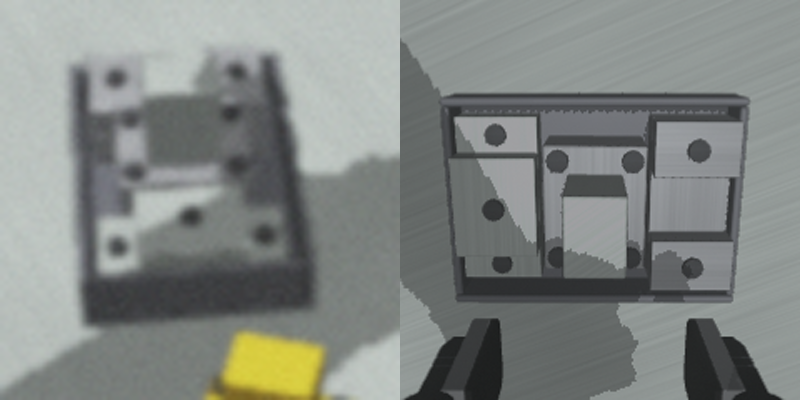

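The holder stands flat between the blocks, shank up, at (595,210) in the wrist half. Contact came at the height expected for the tray floor, and the gripper is clear.

```bash
python3 -c "
from cell import bot
print(bot.close_job())"
```

```text
the job is handed in; nothing more can be done
None
```

The job is handed in at about 23 s: both blocks are pushed to the tray ends, and the holder was lowered to contact and stands shank up between them on the tray floor. I did not touch the jar, screwdriver, collar or look-alikes.

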